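# Centre the bud vase on the revolving display stand and turn its price ticket to the front

### The arm

A 7-joint arm with a two-finger parallel gripper is mounted at the origin on a cart in front of the work surface, level with it; the furniture and walls round the work are solid. World frame = base frame: x ahead of the robot, y to its left, z up, the work surface at z = 0. Lengths are in m, angles in rad, forces in N, time in s.
With the tool pointing down it reaches from about 0.4 to 0.85 m from the base axis. Payload 10.4 kg.
Tool frame: the origin (TCP) lies at the very end of the fingers, on their centre line; the grasp point (between the pads) lies 19 mm behind it; z points along the fingers, y is the line along which they close (so a half turn about z gives the same grasp; the last joint's range is limited). The gripper opens to 85 mm and grips with 20 to 120 N. Pads are 22 mm wide; open, the fingers measure 114 mm over their backs; the gripper's body (76 mm by 85 mm) begins 54 mm behind the grasp point. The pads swing forward as they close: fully open they stand 13 mm farther back than shut.
Start: joints at [1.094, 0.332, -0.065, 1.46, 0.022, 1.35, -0.088], TCP at [0.274, -0.562, 0.231] pointing down, gripper open.
Joint ranges: [-2.6, 2.6], [-0.5, 2.12], [-1.47, 1.34], [0.16, 2.42], [-1.27, 4.41], [0.06, 2.06], [-2.6, 2.6]. Speed limits (rad/s): [2.22, 2.22, 2.79, 2.79, 3.14, 3.14, 3.14].

### API

Orientations are given as a unit quaternion [x, y, z, w].
In Python, from workcell import manip, optics gives the robot as it stands.
- The arm moves only by the tool jog_arm, never from a script. Its arguments are lists of equal length, an entry for each row: "dr": the turn, a rotation vector about the tool's x, y, z normalised to -1 to 1, where 1 is 4 degrees, a list of three; "translation": the shift along the tool's x, y, z normalised to -1 to 1, where 1 is 0.025 m, a list of three; "jaw": the opening, from 0 (shut) to 1 (fully open). A call has 1 to 10 rows; each row shifts and turns the commanded pose from where the row before left it, along the tool's axes as they then stand; what a row does not reach is not made up. A row lasts 1/10 s, in which the tool goes at most 50 mm and 8.59 degrees, less where a joint would pass 70% of its speed; a pose out of reach is approached as far as the arm can. A call with a number of a shift or a turn outside -1 to 1 is refused whole. A call with a gripper value outside its range is refused whole. The fingers move at their own pace and stop on an object; "squeeze" is the grip in N (left out, the last holds). Time passes only in rows, so rows that do not move let the fingers close. It gives the time, the measured TCP pose, the force, the opening and the grip force at its end, in the units of the state.
- manip.get_obs(): the state, without advancing time (a new reading comes with each control period).
- optics.camera(name): name is "side" or "top"; returns a dict with "color" (420x560x3 uint8, red, green, blue), "mtx" (3x3 intrinsics, pixels), "k1" (the pictures are not rectified: a ray, as slopes to the right and down, at radius r is drawn at 1 + k1 r^2 times it, then the intrinsics apply), "R" (3x3) and "t" (3): a world point X has camera coordinates R X + t. Camera axes: x right, y down, z forward; pixel columns grow to the right and rows downward; lengths in m; the calibration is good to about 2 mm. A picture is of the moment at which its call begins. There is no depth.
- manip.hand_in(): hands the job in; it is judged then, once.
The state is a dict: "clock": time; "joint_pos": joint angles; "joint_velocities": joint speeds; "tau": joint torques, N m; "position": TCP position; "ee_rot": TCP orientation; "ft_force": force on the tool from outside, world axes, zero at the start; "torque": the same for the moment, N m; "grip_width": opening from 0.0 (shut) to 1.0 (fully open); "grasp_force": force on a finger pad.
Only numpy, scipy, OpenCV 4.12 (cv2) and the standard library are available. Lean on these libraries where they do the work, as an engineer would, in place of code of your own. Each camera call takes 0.05 s, during which the arm holds its last target. There are 200 camera calls.

### The job

A customer has put the white bud vase back near the edge of the small revolving display stand and left the stand's price ticket turned to the side. Without gripping or lifting anything, nudge the vase with light taps of the fingertips until it stands upright in the middle of the round top, and gently push the ticket holder round with a finger until the ticket faces the front again, square with the front edge of the stand's base. Do not tip the vase or shift the other goods.

Things in the scene. Friction and masses are not known exactly. Their poses are not given: they have to be found in the camera images.
- vase: small white bud vase on the stand: round, loose, 0.2 kg, 120 mm high; origin at the centre of its underside, z up. Diameters: foot 67 mm, 100 mm at 25 mm up, widest 103 mm at 40 mm up, 85 mm at 63 mm up, neck 27 mm at the top. Pushed at its widest or lower it slides (friction about 0.6); pushed higher it rocks and tips. It starts 15 to 31 mm off centre, towards the robot
- stand: revolving display stand: heavy square base 120 x 120 x 18 mm that does not move; origin at the centre of its underside, on the turning axis; its front edge is at its -x, towards the robot (yaw within 0.2 rad of the world's). On a bearing it carries a round wooden top, 124 mm in diameter, upper face 60 mm above the table
- top_center (a point): the centre of the round top's upper face, on the turning axis, 60 mm above the table
- ticket (a point): middle of the price ticket: blank white card in a brass holder 50 mm wide, 40 mm high, 8 mm thick, on two short arms fixed to the round top, turning with it. It is 88 mm out from the axis and 50 mm above the table, and leans back 0.35 rad: lower edge 95 mm from the axis, 31 mm above the table; upper edge 81 mm and 69 mm. Push it on a side edge to turn the top
- turntable (a joint): angle (rad) of the round top: 0 (or a full turn) with the ticket squarely at the front of the base; grows clockwise seen from above, so at 1.57 the ticket is on the robot's left (+y of the base). Starts at 0.8 to 1.9. Stiff bearing: 0.04 N m turns it, no spring, it stays where it is left; the vase rides round with it
- big_vase: a second, slightly larger white bud vase, 110 mm in diameter, 129 mm high, loose, standing on the table behind and to the right of the stand; origin at the centre of its underside; leave it alone
- small_jar: a small black jar with a ribbed lid, 56 mm in diameter, 48 mm high, loose, on the table to the right of the stand; origin at the centre of its underside; leave it alone
- low_mug: a white mug, 89 mm in diameter, 126 mm over the handle, 102 mm high, loose, on the table behind the stand; origin at the centre of its bounding footprint on the table, handle at its -y; leave it alone
Things that resemble listed ones, but are neither listed nor needed, are in the scene too. What is shaped like the vase but black or red is not meant. What is shaped like the stand but red is not meant.

How it is judged:
By the outcome, as a careful person would: the job done as asked, in the order asked, and still so for the second after the job is handed in, with the robot touching nothing.
It also fails if it takes over 72 s, if anything falls off the work surface, if the arm or the gripper's body presses on something with over 40 N, if the wrist force passes 120 N, or if a joint passes its speed limit or range.

## Working session

There is one attempt and no reset: what is moved stays moved. The work goes in short steps, Python scripts to look and compute and a tool call to move; the robot and the scene stay as the last step left them, time stands still between calls to the robot, and variables do not carry over. Pictures are saved under pics/ and viewed, at most 10 in all, crops included, and the job is handed in when it is done.

Besides the shell and the picture viewer there is one more tool, called after ">>>" as name(argument=value, ...), one argument or row to a line, values as JSON. jog_arm: Moves the arm, as the interface text tells. Scaled input: -1 to 1 covers 0.025 m each way for a shift and 4 degrees each way for a turn. Its arguments: {"type":"object","properties":{"dr":{"type":"array","items":{"type":"array","items":{"type":"number"}}},"translation":{"type":"array","items":{"type":"array","items":{"type":"number"}}},"jaw":{"type":"array","items":{"type":"number"}},"squeeze":{"type":"number"}},"required":["dr","translation","jaw"]}

```bash
mkdir -p pics; cat > h.py <<'E'
import numpy as np, cv2, json
from workcell import manip, optics
def shot(n,fn=None):
    c=optics.camera(n)
    if fn: cv2.imwrite('pics/'+fn,c['color'][:,:,::-1])
    return c
def ray(c,u,v):
    K=np.array(c['mtx']);d=np.array([(u-K[0,2])/K[0,0],(v-K[1,2])/K[1,1]]);s=d.copy()
    for _ in range(30): s=d/(1+c['k1']*(s@s))
    R=np.array(c['R']);o=-R.T@np.array(c['t']);return o,R.T@np.array([s[0],s[1],1])
def onz(c,u,v,z):
    o,d=ray(c,u,v);return o+d*(z-o[2])/d[2]
def proj(c,X):
    x=np.array(c['R'])@np.array(X)+np.array(c['t']);s=x[:2]/x[2];s=s*(1+c['k1']*(s@s));K=np.array(c['mtx'])
    return np.array([K[0,0]*s[0]+K[0,2],K[1,1]*s[1]+K[1,2]])
E
python3 - <<'E'
from h import *
for n in('top','side'):
    c=shot(n,n+'0.png');R=np.array(c['R']);print(n,-R.T@np.array(c['t']),R.round(2).tolist(),c['mtx'],c['k1'])
    np.savez(n+'0.npz',**{k:c[k] for k in c})
print(manip.get_obs())
E
```

```text
top [0.50265975 0.04056995 1.1380387 ] [[-0.02, -1.0, -0.01], [-1.0, 0.02, -0.07], [0.07, 0.0, -1.0]] [[506.6312608    0.         275.85863166]
 [  0.         506.6312608  211.4282713 ]
 [  0.           0.           1.        ]] 0.023179206646117504
side [ 0.53804297 -0.85533912  0.58675181] [[1.0, -0.01, 0.01], [0.0, -0.49, -0.87], [0.01, 0.87, -0.49]] [[486.1419597    0.         290.86059783]
 [  0.         486.1419597  211.13717473]
 [  0.           0.           1.        ]] -0.0649536434766472
{'clock': 0.1, 'joint_pos': array([ 1.09440877,  0.33279371, -0.06470807,  1.46084118,  0.02161116,
        1.34985373, -0.08851468]), 'joint_velocities': array([-0.00279461, -0.00228028,  0.00069022, -0.00082518,  0.00099746,
        0.00064845,  0.00069588]), 'tau': array([ 2.06967175e-03, -6.26751423e+01,  4.97883093e-02, -3.92437077e+01,
        1.63958949e-02,  6.89024484e-03, -2.84830941e-05]), 'position': array([ 0.27384582, -0.56146471,  0.23061255]), 'ee_rot': array([ 9.74368065e-01,  2.24958916e-01, -1.64179995e-04, -5.77155919e-04]), 'ft_force': array([ 0.35168454, -0.39844681, -0.5006174 ]), 'torque': array([-0.04128176, -0.07121403,  0.01646354]), 'grasp_force': 0.0, 'grip_width': 0.9954553336758256}
```

View pics/top0.png

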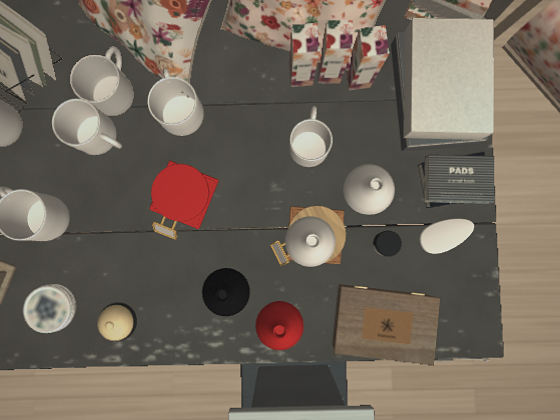

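View pics/side0.png

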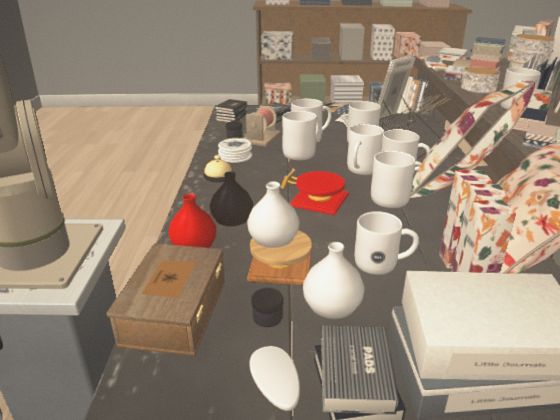

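The white vase on the wooden stand is at top (312,242), and its ticket is at (280,252). The other candidates don't fit: the black vase (226,291) and red vase (279,325) are the wrong colour, the red stand is at (183,195), and the white big_vase (369,188) stands on the table. I'll enlarge the area to confirm.

```bash
python3 - <<'E'
from h import *
t=cv2.imread('pics/top0.png')[190:285,255:410];s=cv2.imread('pics/side0.png')[170:295,225:345]
a=cv2.resize(t,None,fx=5,fy=5,interpolation=cv2.INTER_CUBIC);cv2.imwrite('pics/tc.png',a)
cv2.imwrite('pics/sc.png',cv2.resize(s,None,fx=4.5,fy=4.5,interpolation=cv2.INTER_CUBIC))
E
```

```text
(no output)
```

View pics/tc.png

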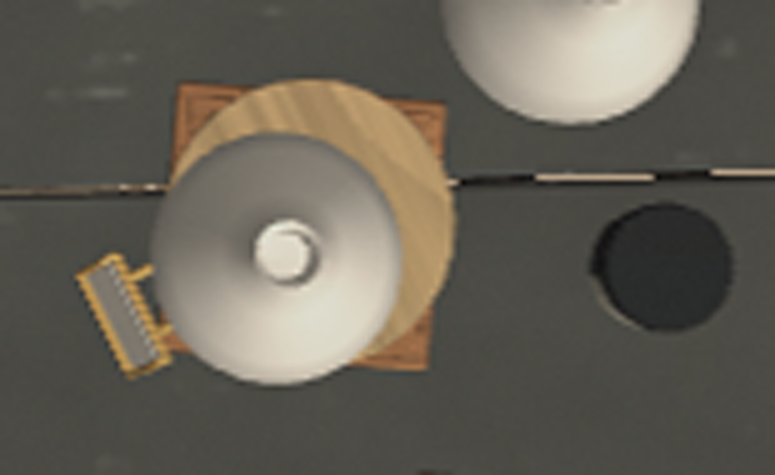

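View pics/sc.png

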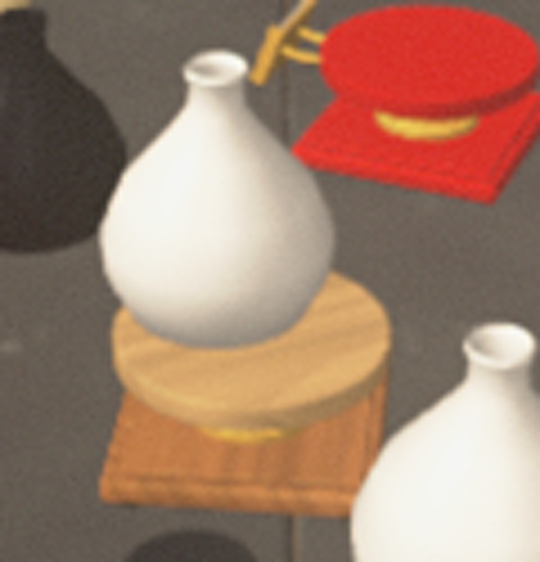

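```bash
cat > m.py <<'E'
from h import *
from scipy.optimize import least_squares
c=dict(np.load('top0.npz'));cs=dict(np.load('side0.npz'))
U=lambda p:((p[0]+.5)/5-.5+255,(p[1]+.5)/5-.5+190)
S=lambda p:((p[0]+.5)/4.5-.5+225,(p[1]+.5)/4.5-.5+170)
P=lambda p,z:onz(c,*U(p),z)[:2]
TL,TR,BR=[P(p,.018) for p in((178,84),(445,105),(428,370))]
print('base ctr',(TL+BR)/2,'sides',np.linalg.norm(TL-TR),np.linalg.norm(TR-BR),'yaw',np.arctan2(*(TR-BR)[::-1]),np.arctan2((TL-TR)[1],(TL-TR)[0])-np.pi/2)
E=np.array([P(p,.06) for p in((310,80),(350,86),(400,115),(440,165),(455,215),(448,260),(430,300),(405,332),(230,100),(180,160))])
f=least_squares(lambda q:np.hypot(*(E-q[:2]).T)-.062,[.5,-.05]);print('disc',f.x,abs(f.fun).max())
r=P((283,252),.18);print('vase neck top',r)
# silhouette fit
prof=[(.06,.0335),(.085,.05),(.1,.0515),(.123,.0425),(.18,.0135)]
def sil(q,cam,left):
    a=np.linspace(0,6.283,180);us=[proj(cam,(q[0]+R*np.cos(t),q[1]+R*np.sin(t),z)) for z,R in prof for t in a];us=np.array(us);return us
def res(q):
    u=sil(q,c,0);s=sil(q,cs,0);l=U((152,258));rr=U((402,258));b=U((280,385));t=U((285,132));sl=S((100,235));sr=S((335,235))
    return [u[:,0].min()-l[0],u[:,0].max()-rr[0],u[:,1].max()-b[1],u[:,1].min()-t[1],s[:,0].min()-sl[0],s[:,0].max()-sr[0]]
g=least_squares(res,r,diff_step=1e-3);print('vase sil',g.x,g.fun)
T=P((125,317),.05);o=P((80,275),.031);o2=P((133,378),.031);d=o2-o
print('ticket',T,'r',np.linalg.norm(T-f.x),'outer',o,o2,np.linalg.norm(d),'dir',np.arctan2(*(T-f.x)[::-1]),'norm',np.arctan2(d[0],-d[1])+np.pi)
for n,p,z in(('bigvase',(369,188),.05),('jar',(388,243),.048),('red',(279,325),.06),('black',(226,291),.06),('box',(340,290),.08),('boxc',(435,300),.08),('boxbl',(336,355),.08)):print(n,onz(c,*p,z)[:2])
E
python3 m.py
```

```text
base ctr [ 0.52962298 -0.04036361] sides 0.11856246000102252 0.11708633086412326 yaw -0.09790035781348518 -0.10350916642015706
disc [ 0.52930423 -0.03931643] 0.001479468849055296
vase neck top [ 0.51622093 -0.02105398]
vase sil [ 0.5150334  -0.02365728] [-0.20363719  0.20804667 -0.10154907  0.02608185  0.04901842 -0.12164711]
ticket [0.49193376 0.03897638] r 0.08675434801252556 outer [0.51046522 0.0581138 ] [0.46525133 0.03612705] 0.05027636941151892 dir 2.0161332604672015 norm 2.0234103126990335
bigvase [ 0.62699315 -0.15719644]
jar [ 0.50774108 -0.19369291]
red [0.34171153 0.04398019]
black [0.41496665 0.15397985]
box [ 0.41306303 -0.08391353]
boxc [ 0.38835897 -0.27830178]
boxbl [ 0.28165561 -0.07118539]
```

The vase (axis about (0.515, -0.024)) and stand (axis about (0.5295, -0.040), yaw about -0.10) are confirmed. The ticket angle is about 1.02 rad. I'll turn the tool so its x axis points along the push line (yaw -0.85), with a slight tilt to keep the body clear of the vase neck.

>>> jog_arm(
  dr=[
    [0, 0, 1],
    [0, 0, 1],
    [0, 0, 1],
    [0, 0, 1],
    [0, 0, 1],
    [0, 0, 1],
    [0, 0, 1],
    [0, 0, 1],
    [0, 0, 1],
    [0, 0, 1],
  ],
  translation=[
    [0, 0, -0.2],
    [0, 0, -0.2],
    [0, 0, -0.2],
    [0, 0, -0.2],
    [0, 0, -0.2],
    [0, 0, -0.2],
    [0, 0, -0.2],
    [0, 0, -0.2],
    [0, 0, -0.2],
    [0, 0, -0.2],
  ],
  jaw=[0, 0, 0, 0, 0, 0, 0, 0, 0, 0],
)

```text
clock: 1.1
position: [0.2739, -0.5616, 0.2811]
ee_rot: [0.992, -0.123, -0.0, -0.0]
ft_force: [0.7, -0.4, -0.1]
grip_width: -0.004
grasp_force: 0.0
```

>>> jog_arm(
  dr=[
    [0, 0, 1],
    [0, 0, 1],
    [0, 0, 1],
    [0, 0, 1],
    [0, 0, 1],
    [0, 0, 1],
    [0, 0, 1],
    [0, 0, 1],
    [0, 0, 0.6],
    [0, 0, 0],
  ],
  translation=[
    [0, 0, 0],
    [0, 0, 0],
    [0, 0, 0],
    [0, 0, 0],
    [0, 0, 0],
    [0, 0, 0],
    [0, 0, 0],
    [0, 0, 0],
    [0, 0, 0],
    [0, 0, 0],
  ],
  jaw=[0, 0, 0, 0, 0, 0, 0, 0, 0, 0],
)

```text
clock: 2.1
position: [0.274, -0.5616, 0.2809]
ee_rot: [0.912, -0.41, -0.0, -0.0]
ft_force: [0.4, -0.4, 1.4]
grip_width: -0.001
grasp_force: 0.0
```

```bash
cat > go.py <<'E'
# go.py x y z : shift from the present TCP in tool axes, in units of 25 mm
import sys
from h import *
from scipy.spatial.transform import Rotation as Ro
o=manip.get_obs();R=Ro.from_quat(o['ee_rot']).as_matrix();p=np.array(o['position'])
print('t',o['clock'],'p',p.round(4),'x',R[:,0].round(3),'z',R[:,2].round(3),'yaw',np.arctan2(R[1,0],R[0,0]).round(3),'F',np.round(o['ft_force'],1))
for i in range(1,len(sys.argv),3):
    q=np.array([float(v) for v in sys.argv[i:i+3]]);print(q,'units',(R.T@(q-p)/.025).round(2),'down axis',(R.T@[0,0,-.04]).round(3)); p=q
E
python3 go.py 0.448 0.052 0.281
```

```text
t 2.1 p [ 0.274  -0.5616  0.2809] x [ 0.664 -0.748 -0.001] z [-0.     0.001 -1.   ] yaw -0.845 F [ 0.4 -0.4  1.4]
[0.448 0.052 0.281] units [-1.374e+01 -2.149e+01  1.000e-02] down axis [0.   0.   0.04]
```

>>> jog_arm(
  dr=[
    [0, 0, 0],
    [0, 0, 0],
    [0, 0, 0],
    [0, 0, 0],
    [0, 0, 0],
    [0, 0, 0],
    [0, 0, 0],
    [0, 0, 0],
    [0, 0, 0],
    [0, 0, 0],
  ],
  translation=[
    [-0.53, -0.83, 0],
    [-0.53, -0.83, 0],
    [-0.53, -0.83, 0],
    [-0.53, -0.83, 0],
    [-0.53, -0.83, 0],
    [-0.53, -0.83, 0],
    [-0.53, -0.83, 0],
    [-0.53, -0.83, 0],
    [-0.53, -0.83, 0],
    [-0.53, -0.83, 0],
  ],
  jaw=[0, 0, 0, 0, 0, 0, 0, 0, 0, 0],
)

```text
clock: 3.1
position: [0.3413, -0.3239, 0.2812]
ee_rot: [0.912, -0.409, -0.0, 0.0]
ft_force: [0.3, -0.3, 0.1]
grip_width: 0.002
grasp_force: 0.0
```

>>> jog_arm(
  dr=[
    [0, 0, 0],
    [0, 0, 0],
    [0, 0, 0],
    [0, 0, 0],
    [0, 0, 0],
    [0, 0, 0],
    [0, 0, 0],
    [0, 0, 0],
    [0, 0, 0],
    [0, 0, 0],
  ],
  translation=[
    [-0.53, -0.83, 0],
    [-0.53, -0.83, 0],
    [-0.53, -0.83, 0],
    [-0.53, -0.83, 0],
    [-0.53, -0.83, 0],
    [-0.53, -0.83, 0],
    [-0.53, -0.83, 0],
    [-0.53, -0.83, 0],
    [-0.53, -0.83, 0],
    [-0.53, -0.83, 0],
  ],
  jaw=[0, 0, 0, 0, 0, 0, 0, 0, 0, 0],
)

```text
clock: 4.1
position: [0.4084, -0.087, 0.2813]
ee_rot: [0.912, -0.409, 0.0, 0.0]
ft_force: [-0.2, 0.5, -0.4]
grip_width: 0.0
grasp_force: 0.0
```

>>> jog_arm(
  dr=[
    [0, 0, 0],
    [0, 0, 0],
    [0, 0, 0],
    [0, 0, 0],
    [0, 0, 0],
    [0, 0, 0],
    [0, 1, 0],
    [0, 1, 0],
    [0, 1, 0],
    [0, 0, 0],
  ],
  translation=[
    [-0.53, -0.83, 0],
    [-0.53, -0.83, 0],
    [-0.53, -0.83, 0],
    [-0.53, -0.83, 0],
    [-0.53, -0.83, 0],
    [-0.53, -0.83, 0],
    [0, 0, 0],
    [0, 0, 0],
    [0, 0, 0],
    [0, 0, 0],
  ],
  jaw=[0, 0, 0, 0, 0, 0, 0, 0, 0, 0],
)

```text
clock: 5.1
position: [0.4478, 0.0547, 0.2837]
ee_rot: [0.91, -0.408, 0.071, 0.029]
ft_force: [-0.7, -0.0, -0.9]
grip_width: -0.002
grasp_force: 0.0
```

```bash
python3 go.py 0.448 0.052 0.085 0.461 0.037 0.085
```

```text
t 5.1 p [0.4478 0.0547 0.2837] x [ 0.657 -0.738  0.154] z [ 0.106 -0.111 -0.988] yaw -0.843 F [-0.7 -0.  -0.9]
[0.448 0.052 0.085] units [-1.13  0.11  7.87] down axis [-0.006  0.     0.04 ]
[0.461 0.037 0.085] units [0.78 0.01 0.12] down axis [-0.006  0.     0.04 ]
```

>>> jog_arm(
  dr=[
    [0, 0, 0],
    [0, 0, 0],
    [0, 0, 0],
    [0, 0, 0],
    [0, 0, 0],
    [0, 0, 0],
    [0, 0, 0],
    [0, 0, 0],
    [0, 0, 0],
    [0, 0, 0],
  ],
  translation=[
    [-0.18, 0, 0.86],
    [-0.18, 0, 0.86],
    [-0.18, 0, 0.86],
    [-0.18, 0, 0.86],
    [-0.18, 0, 0.86],
    [-0.18, 0, 0.86],
    [-0.18, 0, 0.86],
    [-0.18, 0, 0.86],
    [-0.18, 0, 0.86],
    [0, 0, 0],
  ],
  jaw=[0, 0, 0, 0, 0, 0, 0, 0, 0, 0],
)

```text
clock: 6.1
position: [0.4136, 0.0539, 0.1022]
ee_rot: [0.91, -0.407, 0.076, 0.019]
ft_force: [-0.1, 1.0, 0.1]
grip_width: -0.0
grasp_force: 0.0
```

>>> jog_arm(
  dr=[
    [0, 0, 0],
  ],
  translation=[
    [0, 0, 0],
  ],
  jaw=[0],
)

```text
clock: 6.2
position: [0.4159, 0.0546, 0.1043]
ee_rot: [0.91, -0.407, 0.078, 0.018]
ft_force: [0.2, 0.1, -0.2]
grip_width: -0.0
grasp_force: 0.0
```

```bash
python3 - <<'E'
from h import *
t=shot('top');s=shot('side')
a=cv2.resize(t['color'][180:280,250:400],(750,500))[:,:,::-1];cv2.imwrite('pics/c1.png',a)
E
python3 go.py 0.461 0.037 0.085
```

```text
t 6.3 p [0.4166 0.0549 0.1046] x [ 0.657 -0.737  0.157] z [ 0.129 -0.096 -0.987] yaw -0.843 F [-0.1 -0.2 -0.6]
[0.461 0.037 0.085] units [ 1.57 -0.82  1.07] down axis [-0.006  0.001  0.039]
```

View pics/c1.png

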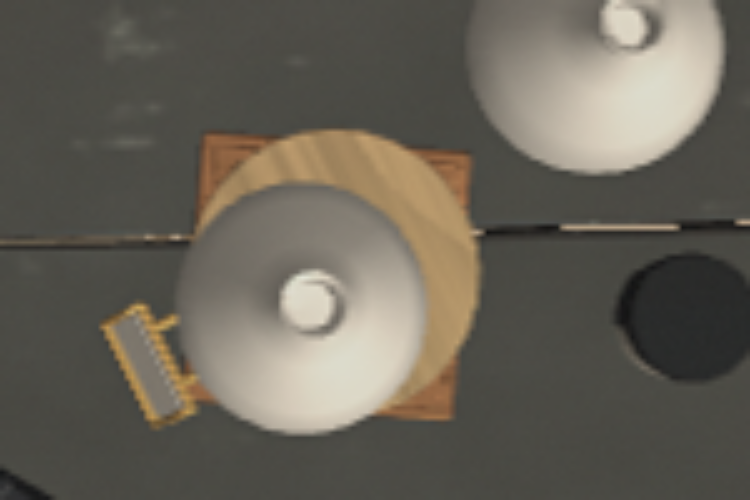

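```bash
python3 -c "
from h import *
o=manip.get_obs();print(np.round(o['joint_pos'],3))"
```

```text
[ 1.248 -0.171 -1.467  2.16  -0.061  0.896 -2.602]
```

The last joint is at its limit here. I'll back up and turn the tool by a half turn, which gives the same fingertip shape, so the -x face does the pushing.

>>> jog_arm(
  dr=[
    [0, 0, 0],
    [0, 0, 0],
    [0, 0, -1],
    [0, 0, -1],
    [0, 0, -1],
    [0, 0, -1],
    [0, 0, -1],
    [0, 0, -1],
    [0, 0, -1],
    [0, 0, -1],
  ],
  translation=[
    [0, 0, -0.8],
    [0, 0, -0.8],
    [0, 0, -0.8],
    [0, 0, -0.8],
    [0, 0, -0.8],
    [0, 0, -0.8],
    [0, 0, -0.8],
    [0, 0, 0],
    [0, 0, 0],
    [0, 0, 0],
  ],
  jaw=[0, 0, 0, 0, 0, 0, 0, 0, 0, 0],
)

```text
clock: 7.3
position: [0.3983, 0.0682, 0.2428]
ee_rot: [0.987, -0.139, 0.071, 0.039]
ft_force: [0.5, 0.4, -0.1]
grip_width: -0.002
grasp_force: 0.0
```

>>> jog_arm(
  dr=[
    [0, 0, -1],
    [0, 0, -1],
    [0, 0, -1],
    [0, 0, -1],
    [0, 0, -1],
    [0, 0, -1],
    [0, 0, -1],
    [0, 0, -1],
    [0, 0, -1],
    [0, 0, -1],
  ],
  translation=[
    [0, 0, 0],
    [0, 0, 0],
    [0, 0, 0],
    [0, 0, 0],
    [0, 0, 0],
    [0, 0, 0],
    [0, 0, 0],
    [0, 0, 0],
    [0, 0, 0],
    [0, 0, 0],
  ],
  jaw=[0, 0, 0, 0, 0, 0, 0, 0, 0, 0],
)

```text
clock: 8.3
position: [0.3983, 0.0682, 0.2427]
ee_rot: [0.975, 0.207, 0.053, 0.06]
ft_force: [-0.4, -0.1, -0.2]
grip_width: 0.003
grasp_force: 0.0
```

>>> jog_arm(
  dr=[
    [0, 0, -1],
    [0, 0, -1],
    [0, 0, -1],
    [0, 0, -1],
    [0, 0, -1],
    [0, 0, -1],
    [0, 0, -1],
    [0, 0, -1],
    [0, 0, -1],
    [0, 0, -1],
  ],
  translation=[
    [0, 0, 0],
    [0, 0, 0],
    [0, 0, 0],
    [0, 0, 0],
    [0, 0, 0],
    [0, 0, 0],
    [0, 0, 0],
    [0, 0, 0],
    [0, 0, 0],
    [0, 0, 0],
  ],
  jaw=[0, 0, 0, 0, 0, 0, 0, 0, 0, 0],
)

```text
clock: 9.3
position: [0.3983, 0.0681, 0.2426]
ee_rot: [0.845, 0.528, 0.029, 0.075]
ft_force: [0.6, 0.0, -0.3]
grip_width: 0.003
grasp_force: 0.0
```

>>> jog_arm(
  dr=[
    [0, 0, -1],
    [0, 0, -1],
    [0, 0, -1],
    [0, 0, -1],
    [0, 0, -1],
    [0, 0, -1],
    [0, 0, -1],
    [0, 0, -1],
    [0, 0, -1],
    [0, 0, -1],
  ],
  translation=[
    [0, 0, 0],
    [0, 0, 0],
    [0, 0, 0],
    [0, 0, 0],
    [0, 0, 0],
    [0, 0, 0],
    [0, 0, 0],
    [0, 0, 0],
    [0, 0, 0],
    [0, 0, 0],
  ],
  jaw=[0, 0, 0, 0, 0, 0, 0, 0, 0, 0],
)

```text
clock: 10.3
position: [0.3983, 0.0681, 0.2426]
ee_rot: [0.614, 0.785, 0.002, 0.08]
ft_force: [-0.0, 0.1, -0.1]
grip_width: 0.002
grasp_force: 0.0
```

```bash
python3 go.py 0.448 0.052 0.2 ; python3 -c "
from h import *
o=manip.get_obs();print(np.round(o['joint_pos'],3))"
```

```text
t 10.3 p [0.3983 0.0681 0.2426] x [-0.234  0.964 -0.124] z [ 0.128 -0.096 -0.987] yaw 1.808 F [-0.   0.1 -0.1]
[0.448 0.052 0.2  ] units [-0.87  1.59  2.  ] down axis [ 0.005 -0.004  0.039]
[ 0.36  -0.263 -0.632  2.022 -0.03   1.234 -0.01 ]
```

>>> jog_arm(
  dr=[
    [0, 0, -1],
    [0, 0, -1],
    [0, 0, -1],
    [0, 0, -1],
    [0, 0, -1],
    [0, 0, -1],
    [0, 0, -0.9],
    [0, -0.5, 0],
    [0, 0, 0],
    [0, 0, 0],
  ],
  translation=[
    [0, 0, 0],
    [0, 0, 0],
    [0, 0, 0],
    [0, 0, 0],
    [0, 0, 0],
    [0, 0, 0],
    [0, 0, 0],
    [0, 0, 0],
    [0, 0, 0],
    [0, 0, 0],
  ],
  jaw=[0, 0, 0, 0, 0, 0, 0, 0, 0, 0],
)

```text
clock: 11.3
position: [0.3977, 0.0683, 0.242]
ee_rot: [0.41, 0.907, -0.025, 0.094]
ft_force: [0.2, 1.7, -0.3]
grip_width: -0.001
grasp_force: 0.0
```

```bash
python3 go.py 0.448 0.052 0.2  0.448 0.052 0.085 0.459 0.039 0.085; python3 -c "
from h import *
o=manip.get_obs();print(np.round(o['joint_pos'],3))"
```

```text
t 11.3 p [0.3977 0.0683 0.242 ] x [-0.646  0.739 -0.192] z [ 0.151 -0.123 -0.981] yaw 2.289 F [ 0.2  1.7 -0.3]
[0.448 0.052 0.2  ] units [-1.46  1.02  2.03] down axis [ 0.008 -0.001  0.039]
[0.448 0.052 0.085] units [ 0.88 -0.15  4.51] down axis [ 0.008 -0.001  0.039]
[0.459 0.039 0.085] units [-0.67 -0.02  0.13] down axis [ 0.008 -0.001  0.039]
[ 0.281 -0.271 -0.591  2.038  0.013  1.221  0.417]
```

>>> jog_arm(
  dr=[
    [0, 0, 0],
    [0, 0, 0],
    [0, 0, 0],
    [0, 0, 0],
    [0, 0, 0],
    [0, 0, 0],
    [0, 0, 0],
    [0, 0, 0],
    [0, 0, 0],
    [0, 0, 0],
  ],
  translation=[
    [-0.37, 0.25, 0.5],
    [-0.37, 0.25, 0.5],
    [-0.37, 0.25, 0.5],
    [-0.37, 0.25, 0.5],
    [0.18, -0.03, 0.9],
    [0.18, -0.03, 0.9],
    [0.18, -0.03, 0.9],
    [0.18, -0.03, 0.9],
    [0.18, -0.03, 0.9],
    [0, 0, 0],
  ],
  jaw=[0, 0, 0, 0, 0, 0, 0, 0, 0, 0],
)

```text
clock: 12.3
position: [0.4456, 0.051, 0.0833]
ee_rot: [0.41, 0.907, -0.026, 0.092]
ft_force: [1.0, -0.0, -0.7]
grip_width: 0.003
grasp_force: 0.0
```

```bash
python3 - <<'E'
from h import *
t=shot('top');s=shot('side')
a=cv2.resize(t['color'][190:290,250:370],(480,400))[:,:,::-1];b=cv2.resize(s['color'][165:290,225:321],(308,400))[:,:,::-1];cv2.imwrite('pics/c2.png',np.hstack([a,b]))
E
python3 go.py 0.459 0.039 0.085
```

```text
t 12.4 p [0.4475 0.0516 0.0862] x [-0.646  0.739 -0.19 ] z [ 0.149 -0.122 -0.981] yaw 2.29 F [-0.2 -0.7  0.6]
[0.459 0.039 0.085] units [-0.66  0.01  0.18] down axis [ 0.008 -0.001  0.039]
```

View pics/c2.png

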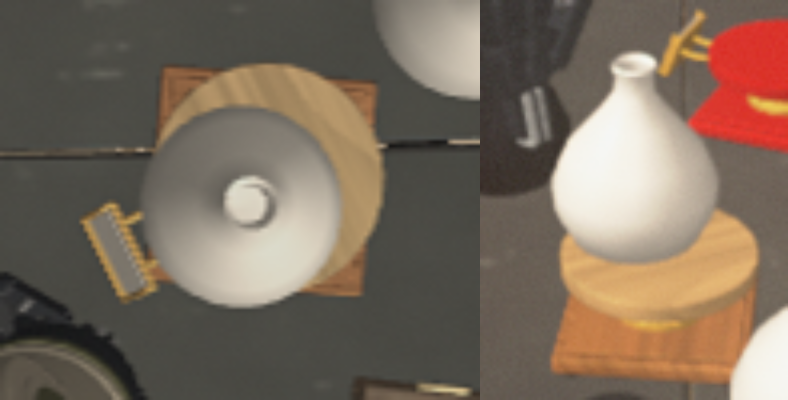

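>>> jog_arm(
  dr=[
    [0, 0, 0],
    [0, 0, 0],
    [0, 0, 0],
    [0, 0, 0],
    [0, 0, 0],
    [0, 0, 0],
    [0, 0, 0],
    [0, 0, 0],
    [0, 0, 0],
    [0, 0, 0],
  ],
  translation=[
    [-0.24, 0, 0.046],
    [-0.24, 0, 0.046],
    [-0.24, 0, 0.046],
    [-0.24, 0, 0.046],
    [-0.24, 0, 0.046],
    [-0.08, 0, 0.016],
    [-0.08, 0, 0.016],
    [-0.08, 0, 0.016],
    [-0.08, 0, 0.016],
    [-0.08, 0, 0.016],
  ],
  jaw=[0, 0, 0, 0, 0, 0, 0, 0, 0, 0],
)

```text
clock: 13.4
position: [0.4744, 0.021, 0.0857]
ee_rot: [0.41, 0.907, -0.025, 0.094]
ft_force: [-0.6, 0.1, -0.1]
grip_width: 0.001
grasp_force: 0.0
```

>>> jog_arm(
  dr=[
    [0, 0, 0],
    [0, 0, 0],
    [0, 0, 0],
    [0, 0, 0],
    [0, 0, 0],
    [0, 0, 0],
  ],
  translation=[
    [-0.08, 0, 0.016],
    [-0.08, 0, 0.016],
    [-0.08, 0, 0.016],
    [-0.08, 0, 0.016],
    [-0.08, 0, 0.016],
    [0, 0, 0],
  ],
  jaw=[0, 0, 0, 0, 0, 0],
)

```text
clock: 14.0
position: [0.4813, 0.0131, 0.0857]
ee_rot: [0.41, 0.907, -0.025, 0.094]
ft_force: [-0.7, 0.7, 0.1]
grip_width: -0.001
grasp_force: 0.4
```

```bash
cat > two.py <<'E'
import sys
from h import *
t=shot('top');s=shot('side');np.savez('top1.npz',**t);np.savez('side1.npz',**s)
a=cv2.resize(t['color'][190:290,250:370],(480,400),interpolation=cv2.INTER_CUBIC)[:,:,::-1];b=cv2.resize(s['color'][165:290,225:321],(308,400))[:,:,::-1];cv2.imwrite('pics/'+sys.argv[1],np.hstack([a,b]))
E
python3 two.py c3.png; python3 go.py
```

```text
t 14.1 p [0.4812 0.0132 0.0857] x [-0.647  0.739 -0.191] z [ 0.15  -0.122 -0.981] yaw 2.29 F [ 0.3  0.7 -0. ]
```

View pics/c3.png

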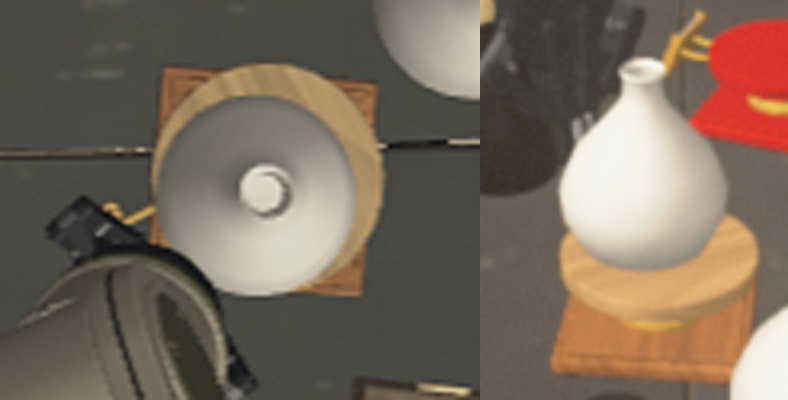

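```bash
cat > v.py <<'E'
from h import *
from scipy.optimize import least_squares
import sys
t=dict(np.load('top1.npz'));s=dict(np.load('side1.npz'))
def white(im,x0,x1,y0,y1):
    h=cv2.cvtColor(im,cv2.COLOR_RGB2HSV)
    return h
prof=np.array([(.06,.0335),(.07,.043),(.085,.05),(.1,.0515),(.11,.049),(.123,.0425),(.18,.0135)]);a=np.linspace(0,2*np.pi,180)
def ext(q,cam):
    u=np.array([proj(cam,(q[0]+R*np.cos(k),q[1]+R*np.sin(k),z)) for z,R in prof for k in a]);return u[:,0].min(),u[:,0].max(),u[:,1].min(),u[:,1].max()
for q in ((.5295,-.040),(.515,-.0235)):
    e=ext(q,t);f=ext(q,s)
    print(q,'crop ext',[round((e[i]+.5-(250 if i<2 else 190))*4,1) for i in range(4)],'neck',((proj(t,(*q,.18))+.5-[250,190])*4).round(1),'side l/r',[round((f[i]+.5-225)*3.2,1) for i in (0,1)],'side neck',((proj(s,(*q,.18))+.5-[225,165])*3.2).round(1))
# neck shift by template matching
c0=np.load('top0.npz')['color'];s0=np.load('side0.npz')['color']
for n,A,B,(x,y),w in(('top',c0,t['color'],(311,240),7),('side',s0,s['color'],(273,187),9)):
    T=cv2.resize(A[y-w:y+w+1,x-w:x+w+1],None,fx=8,fy=8,interpolation=cv2.INTER_CUBIC);W=w+14
    I=cv2.resize(B[y-W:y+W+1,x-W:x+W+1],None,fx=8,fy=8,interpolation=cv2.INTER_CUBIC)
    m=cv2.matchTemplate(I,T,cv2.TM_CCOEFF_NORMED);_,mx,_,l=cv2.minMaxLoc(m);d=np.array(l)/8-14
    print(n,'shift px',d,mx.__round__(3))
    if n=='top':
        o=onz(t,x,y,.18);print('world shift',(onz(t,x+d[0],y+d[1],.18)-o)[:2].round(4))
E
python3 v.py
```

```text
(0.5295, -0.04) crop ext [np.float64(172.4), np.float64(373.9), np.float64(77.2), np.float64(278.7)] neck [286.1 172.9] side l/r [np.float64(93.6), np.float64(262.6)] side neck [177.7  75.8]
(0.515, -0.0235) crop ext [np.float64(140.9), np.float64(342.5), np.float64(106.2), np.float64(308.1)] neck [252.1 204.5] side l/r [np.float64(71.6), np.float64(238.1)] side neck [153.6  63.3]
top shift px [ 3.875 -2.875] 0.993
world shift [ 0.0052 -0.0075]
side shift px [2.75  1.625] 0.934
```

>>> jog_arm(
  dr=[
    [0, 0, 0],
    [0, 0, 0],
    [0, 0, 0],
    [0, 0, 0],
    [0, 0, 0],
    [0, 0, 0],
    [0, 0, 0],
  ],
  translation=[
    [-0.08, 0.006, 0.016],
    [-0.08, 0.006, 0.016],
    [-0.08, 0.006, 0.016],
    [-0.08, 0.006, 0.016],
    [-0.08, 0.006, 0.016],
    [-0.07, 0.006, 0.014],
    [0, 0, 0],
  ],
  jaw=[0, 0, 0, 0, 0, 0, 0],
)

```text
clock: 14.8
position: [0.49, 0.0048, 0.0857]
ee_rot: [0.41, 0.907, -0.025, 0.094]
ft_force: [-0.1, 0.5, -1.0]
grip_width: -0.002
grasp_force: 0.3
```

>>> jog_arm(
  dr=[
    [0, 0, 0],
    [0, 0, 0],
    [0, 0, 0],
    [0, 0, 0],
    [0, 0, 0],
  ],
  translation=[
    [0.2, 0, -0.04],
    [0.4, 0, -0.08],
    [0.6, 0, -0.12],
    [0.6, 0, -0.12],
    [0, 0, 0],
  ],
  jaw=[0, 0, 0, 0, 0],
)

```text
clock: 15.3
position: [0.4578, 0.0414, 0.086]
ee_rot: [0.408, 0.908, -0.025, 0.094]
ft_force: [0.5, 0.5, 0.3]
grip_width: -0.003
grasp_force: 0.0
```

```bash
python3 two.py c4.png; python3 v.py; python3 go.py
```

```text
(0.5295, -0.04) crop ext [np.float64(172.4), np.float64(373.9), np.float64(77.2), np.float64(278.7)] neck [286.1 172.9] side l/r [np.float64(93.6), np.float64(262.6)] side neck [177.7  75.8]
(0.515, -0.0235) crop ext [np.float64(140.9), np.float64(342.5), np.float64(106.2), np.float64(308.1)] neck [252.1 204.5] side l/r [np.float64(71.6), np.float64(238.1)] side neck [153.6  63.3]
top shift px [ 9.    -6.625] 0.982
world shift [ 0.0121 -0.0173]
side shift px [6.25 4.  ] 0.941
t 15.4 p [0.4591 0.0398 0.0861] x [-0.648  0.738 -0.192] z [ 0.151 -0.123 -0.981] yaw 2.291 F [ 0.2 -0.5  0.4]
```

View pics/c4.png

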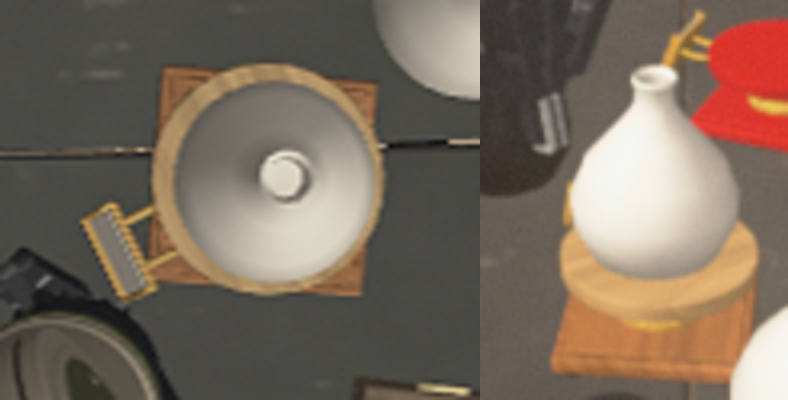

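```bash
python3 - <<'E'
from h import *
t=dict(np.load('top1.npz'))
for q,z,r in(((.5295,-.04),.06,.062),((.5293,-.0393),.06,.062)):
    a=np.linspace(0,6.283,360);u=np.array([proj(t,(q[0]+r*np.cos(k),q[1]+r*np.sin(k),z)) for k in a]);u=(u+.5-[250,190])*4
    print(q,u.min(0).round(1),u.max(0).round(1))
from scipy.ndimage import gaussian_filter1d
# edges along rays from the picture: disc outer edge = first strong saturation step
im=t['color'].astype(np.uint8);S=cv2.cvtColor(im,cv2.COLOR_RGB2HSV)[:,:,1].astype(np.float32)
c=(proj(t,(.5295,-.04,.06)))
P=[];V=[]
for k in np.linspace(0,2*np.pi,72,endpoint=False):
    rr=np.arange(20,34,.25);x=(c[0]+rr*np.cos(k)).astype(np.float32);y=(c[1]+rr*np.sin(k)).astype(np.float32)
    l=cv2.remap(S,x[None],y[None],cv2.INTER_LINEAR)[0];g=np.diff(gaussian_filter1d(l,2))
    i=g.argmax();j=i+g[i:].argmin()
    if g[i]>2: V.append((x[i],y[i]))
    if g[j]<-2: P.append((x[j],y[j]))
from scipy.optimize import least_squares
W=np.array([onz(t,u,v,.06)[:2] for u,v in P]);f=least_squares(lambda q:np.hypot(*(W-q[:2]).T)-q[2],[.53,-.04,.062],loss='soft_l1',f_scale=.0007);print('disc',f.x,len(P),np.median(abs(f.fun)))
V=np.array(V,dtype=np.float32);X=np.array([onz(t,u,v,.1)[:2] for u,v in V]);f=least_squares(lambda q:np.hypot(*(X-q[:2]).T)-q[2],[.53,-.04,.05],loss='soft_l1',f_scale=.0007);print('vase z.1',f.x,len(V),np.median(abs(f.fun)))
E
```

```text
(0.5295, -0.04) [150.6  63.4] [384.2 297. ]
(0.5293, -0.0393) [149.3  63.8] [382.9 297.4]
disc [ 0.52978843 -0.03995337  0.06284688] 60 0.0013293825710545062
vase z.1 [ 0.52733109 -0.04067949  0.05094267] 72 0.00019943436606842044
```

Vase is upright at about (0.5273, -0.0407) against the disc centre at (0.5297, -0.040). It needs one light +x tap of about 2.4 mm.

>>> jog_arm(
  dr=[
    [0, 0, -1],
    [0, 0, -1],
    [0, 0, -1],
    [0, 0, -1],
    [0, 0, -1],
    [0, 0, -1],
    [0, 0, -1],
    [0, 0, -1],
    [0, 0, -1],
    [0, 0, -1],
  ],
  translation=[
    [0, 0, 0],
    [0, 0, 0],
    [0, 0, 0],
    [0, 0, 0],
    [0, 0, 0],
    [0, 0, 0],
    [0, 0, 0],
    [0, 0, 0],
    [0, 0, 0],
    [0, 0, 0],
  ],
  jaw=[0, 0, 0, 0, 0, 0, 0, 0, 0, 0],
)

```text
clock: 16.4
position: [0.4595, 0.039, 0.086]
ee_rot: [0.074, 0.993, -0.056, 0.08]
ft_force: [0.4, 0.5, 1.2]
grip_width: -0.004
grasp_force: 0.0
```

>>> jog_arm(
  dr=[
    [0, 0, -0.8],
    [0, 0, 0],
  ],
  translation=[
    [0, 0, 0],
    [0, 0, 0],
  ],
  jaw=[0, 0],
)

```text
clock: 16.6
position: [0.4595, 0.039, 0.0859]
ee_rot: [0.047, 0.994, -0.058, 0.078]
ft_force: [-1.0, 0.7, -0.5]
grip_width: 0.001
grasp_force: 0.0
```

```bash
python3 go.py 0.435 -.043 .086 0.4625 -.043 .086 0.4707 -.043 .086
```

```text
t 16.6 p [0.4595 0.039  0.0859] x [-0.983  0.084 -0.161] z [ 0.15  -0.122 -0.981] yaw 3.056 F [-1.   0.7 -0.5]
[ 0.435 -0.043  0.086] units [ 0.69 -3.34  0.25] down axis [0.006 0.004 0.039]
[ 0.4625 -0.043   0.086 ] units [-1.08  0.11  0.16] down axis [0.006 0.004 0.039]
[ 0.4707 -0.043   0.086 ] units [-0.32  0.03  0.05] down axis [0.006 0.004 0.039]
```

>>> jog_arm(
  dr=[
    [0, 0, 0],
    [0, 0, 0],
    [0, 0, 0],
    [0, 0, 0],
    [0, 0, 0],
    [0, 0, 0],
    [0, 0, 0],
    [0, 0, 0],
    [0, 0, 0],
    [0, 0, 0],
  ],
  translation=[
    [0.14, -0.67, 0.05],
    [0.14, -0.67, 0.05],
    [0.14, -0.67, 0.05],
    [0.14, -0.67, 0.05],
    [0.14, -0.67, 0.05],
    [0, 0, 0],
    [-0.36, 0.03, 0.05],
    [-0.36, 0.03, 0.05],
    [-0.36, 0.03, 0.05],
    [0, 0, 0],
  ],
  jaw=[0, 0, 0, 0, 0, 0, 0, 0, 0, 0],
)

```text
clock: 17.6
position: [0.4634, -0.0424, 0.0864]
ee_rot: [0.047, 0.994, -0.057, 0.078]
ft_force: [0.1, 0.8, -0.4]
grip_width: -0.002
grasp_force: 0.0
```

```bash
python3 go.py 0.4707 -.043 .086; python3 - <<'E'
E
python3 - <<'E'
from h import *
np.savez('top1.npz',**shot('top'));np.savez('side1.npz',**shot('side'))
E
python3 v.py | tail -3
```

```text
t 17.6 p [ 0.4634 -0.0424  0.0864] x [-0.983  0.084 -0.161] z [ 0.151 -0.121 -0.981] yaw 3.057 F [ 0.1  0.8 -0.4]
[ 0.4707 -0.043   0.086 ] units [-0.29  0.01  0.06] down axis [0.006 0.004 0.039]
top shift px [ 9.    -6.625] 0.983
world shift [ 0.0121 -0.0173]
side shift px [6.25 4.  ] 0.941
```

Not moved yet. Now the tap, then back off.

>>> jog_arm(
  dr=[
    [0, 0, 0],
    [0, 0, 0],
    [0, 0, 0],
    [0, 0, 0],
    [0, 0, 0],
    [0, 0, 0],
    [0, 0, 0],
    [0, 0, 0],
    [0, 0, 0],
  ],
  translation=[
    [-0.06, 0, 0.01],
    [-0.06, 0, 0.01],
    [-0.06, 0, 0.01],
    [-0.06, 0, 0.01],
    [-0.05, 0, 0.01],
    [0, 0, 0],
    [0.5, 0, -0.08],
    [0.5, 0, -0.08],
    [0, 0, 0],
  ],
  jaw=[0, 0, 0, 0, 0, 0, 0, 0, 0],
)

```text
clock: 18.6
position: [0.443, -0.0415, 0.0861]
ee_rot: [0.047, 0.994, -0.058, 0.078]
ft_force: [0.2, 0.5, -0.7]
grip_width: 0.0
grasp_force: 0.0
```

```bash
cat > fit.py <<'E'
from h import *
from scipy.ndimage import gaussian_filter1d
from scipy.optimize import least_squares
t=shot('top');np.savez('top1.npz',**t);np.savez('side1.npz',**shot('side'))
S=cv2.cvtColor(t['color'],cv2.COLOR_RGB2HSV)[:,:,1].astype(np.float32);c=proj(t,(.5295,-.04,.06));V=[]
for k in np.linspace(0,2*np.pi,72,endpoint=False):
    rr=np.arange(20,34,.25);x=(c[0]+rr*np.cos(k)).astype(np.float32);y=(c[1]+rr*np.sin(k)).astype(np.float32)
    g=np.diff(gaussian_filter1d(cv2.remap(S,x[None],y[None],cv2.INTER_LINEAR)[0],2));i=g.argmax()
    if g[i]>2: V.append(onz(t,x[i],y[i],.1)[:2])
X=np.array(V);f=least_squares(lambda q:np.hypot(*(X-q[:2]).T)-q[2],[.53,-.04,.05],loss='soft_l1',f_scale=.0007);print('vase',f.x.round(4),len(V))
E
python3 fit.py; python3 v.py|tail -3; python3 go.py
```

```text
vase [ 0.528  -0.0408  0.0509] 72
top shift px [ 8.875 -7.   ] 0.993
world shift [ 0.0128 -0.0171]
side shift px [6.625 4.   ] 0.94
t 18.7 p [ 0.4445 -0.0416  0.0866] x [-0.983  0.084 -0.162] z [ 0.151 -0.123 -0.981] yaw 3.056 F [ 0.7  0.7 -0.4]
```

The vase is upright within 2 mm of the axis. Next is the ticket: lift, turn the tool back, and set it upright.

>>> jog_arm(
  dr=[
    [0, 0, 0],
    [0, 0, 0],
    [0, 0, 0],
    [0, 0, 0],
    [0, 0, 0],
    [0, 0, 0],
    [0, 0, 0],
    [0, 0, 1],
    [0, 0, 1],
    [0, 0, 1],
  ],
  translation=[
    [-0.12, -0.08, -0.8],
    [-0.12, -0.08, -0.8],
    [-0.12, -0.08, -0.8],
    [-0.12, -0.08, -0.8],
    [-0.12, -0.08, -0.8],
    [-0.12, -0.08, -0.8],
    [-0.12, -0.08, -0.8],
    [0, 0, 0],
    [0, 0, 0],
    [0, 0, 0],
  ],
  jaw=[0, 0, 0, 0, 0, 0, 0, 0, 0, 0],
)

```text
clock: 19.7
position: [0.4429, -0.04, 0.2289]
ee_rot: [0.152, 0.984, -0.049, 0.084]
ft_force: [-0.2, -0.3, -0.6]
grip_width: 0.004
grasp_force: 0.0
```

>>> jog_arm(
  dr=[
    [0, 0, 1],
    [0, 0, 1],
    [0, 0, 1],
    [0, 0, 1],
    [0, 0, 1],
    [0, 0, 1],
    [0, 0, 1],
    [0, 0, 1],
    [0, 0, 1],
    [0, 0, 1],
  ],
  translation=[
    [0, 0, 0],
    [0, 0, 0],
    [0, 0, 0],
    [0, 0, 0],
    [0, 0, 0],
    [0, 0, 0],
    [0, 0, 0],
    [0, 0, 0],
    [0, 0, 0],
    [0, 0, 0],
  ],
  jaw=[0, 0, 0, 0, 0, 0, 0, 0, 0, 0],
)

```text
clock: 20.7
position: [0.4429, -0.04, 0.2288]
ee_rot: [0.479, 0.872, -0.017, 0.096]
ft_force: [1.0, 0.3, -0.2]
grip_width: -0.001
grasp_force: 0.0
```

>>> jog_arm(
  dr=[
    [0, 0, 1],
    [0, 0, 0.8],
    [0, 0, 0],
  ],
  translation=[
    [0, 0, 0],
    [0, 0, 0],
    [0, 0, 0],
  ],
  jaw=[0, 0, 0],
)

```text
clock: 21.0
position: [0.4428, -0.04, 0.2287]
ee_rot: [0.532, 0.841, -0.011, 0.097]
ft_force: [-0.4, 0.5, -0.0]
grip_width: 0.001
grasp_force: 0.0
```

```bash
python3 go.py .539 .067 .22; python3 - <<'E'
from h import *
from scipy.spatial.transform import Rotation as Ro
R=Ro.from_quat(manip.get_obs()['ee_rot']);p=2.02
D=Ro.from_matrix(np.array([[np.cos(p),np.sin(p),0],[np.sin(p),-np.cos(p),0],[0,0,-1]]))
print('dr units',(np.degrees((R.inv()*D).as_rotvec())/4).round(2))
E
```

```text
t 21.0 p [ 0.4428 -0.04    0.2287] x [-0.415  0.893 -0.175] z [ 0.151 -0.122 -0.981] yaw 2.005 F [-0.4  0.5 -0. ]
[0.539 0.067 0.22 ] units [2.29 5.28 0.4 ] down axis [ 0.007 -0.003  0.039]
dr units [ 1.2   2.53 -0.1 ]
```

>>> jog_arm(
  dr=[
    [0.4, 0.84, -0.03],
    [0.4, 0.84, -0.03],
    [0.4, 0.84, -0.03],
    [0, 0, 0],
    [0, 0, 0],
    [0, 0, 0],
    [0, 0, 0],
    [0, 0, 0],
    [0, 0, 0],
    [0, 0, 0],
  ],
  translation=[
    [0, 0, 0],
    [0, 0, 0],
    [0, 0, 0],
    [0.36, 0.89, 0],
    [0.36, 0.89, 0],
    [0.36, 0.89, 0],
    [0.36, 0.89, 0],
    [0.36, 0.89, 0],
    [0.36, 0.89, 0],
    [0, 0, 0],
  ],
  jaw=[0, 0, 0, 0, 0, 0, 0, 0, 0, 0],
)

```text
clock: 22.0
position: [0.5403, 0.0693, 0.228]
ee_rot: [0.53, 0.848, 0.001, -0.001]
ft_force: [-1.9, 0.2, 0.1]
grip_width: -0.004
grasp_force: 0.0
```

```bash
python3 fit.py; python3 go.py .539 .067 .22 .539 .067 .052 ; python3 -c "
from h import *
o=manip.get_obs();print(np.round(o['joint_pos'],3))"
```

```text
vase [ 0.5281 -0.0407  0.051 ] 60
t 22.1 p [0.5392 0.0668 0.228 ] x [-0.436  0.9    0.   ] z [-0.001 -0.    -1.   ] yaw 2.022 F [ 0.6  0.7 -0.5]
[0.539 0.067 0.22 ] units [ 0.01 -0.    0.32] down axis [-0.    0.    0.04]
[0.539 0.067 0.052] units [-0.    0.01  6.72] down axis [-0.    0.    0.04]
[ 0.405  0.222 -0.699  1.653  0.146  1.322  0.133]
```

>>> jog_arm(
  dr=[
    [0, 0, 0],
    [0, 0, 0],
    [0, 0, 0],
    [0, 0, 0],
    [0, 0, 0],
    [0, 0, 0],
    [0, 0, 0],
    [0, 0, 0],
    [0, 0, 0],
    [0, 0, 0],
  ],
  translation=[
    [0, 0, 0.88],
    [0, 0, 0.88],
    [0, 0, 0.88],
    [0, 0, 0.88],
    [0, 0, 0.88],
    [0, 0, 0.88],
    [0, 0, 0.88],
    [0, 0, 0.86],
    [0, 0, 0],
    [0, 0, 0],
  ],
  jaw=[0, 0, 0, 0, 0, 0, 0, 0, 0, 0],
)

```text
clock: 23.1
position: [0.5388, 0.0659, 0.0534]
ee_rot: [0.532, 0.847, -0.001, -0.0]
ft_force: [-0.3, -0.7, 0.6]
grip_width: 0.001
grasp_force: 0.0
```

>>> jog_arm(
  dr=[
    [0, 0, 0],
    [0, 0, 0],
    [0, 0, 0],
    [0, 0, 0],
    [0, 0, 0],
    [0, 0, 0],
  ],
  translation=[
    [0, -0.1, 0],
    [0, -0.1, 0],
    [0, -0.1, 0],
    [0, -0.1, 0],
    [0, -0.1, 0],
    [0, 0, 0],
  ],
  jaw=[0, 0, 0, 0, 0, 0],
)

```text
clock: 23.7
position: [0.5273, 0.0609, 0.0529]
ee_rot: [0.532, 0.847, -0.001, -0.0]
ft_force: [-0.4, -0.3, -0.8]
grip_width: 0.003
grasp_force: 0.0
```

```bash
python3 go.py; python3 - <<'E'
from h import *
t=shot('top');cv2.imwrite('pics/c5.png',cv2.resize(t['color'][180:280,250:370],(720,600),interpolation=cv2.INTER_CUBIC)[:,:,::-1])
E
```

```text
t 23.7 p [0.5273 0.0609 0.0529] x [-0.434  0.901 -0.   ] z [-0.001 -0.001 -1.   ] yaw 2.02 F [-0.4 -0.3 -0.8]
```

View pics/c5.png

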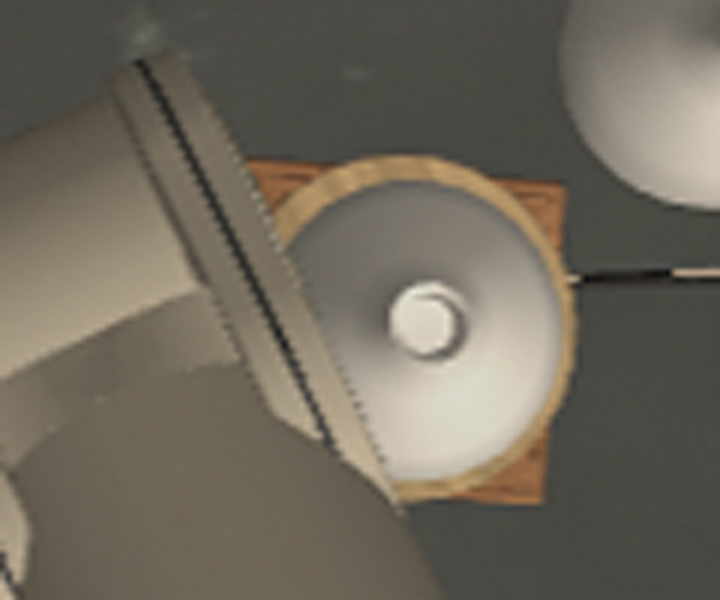

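>>> jog_arm(
  dr=[
    [0, 0, -0.5],
    [0, 0, -0.5],
    [0, 0, -0.5],
    [0, 0, -0.5],
    [0, 0, -0.5],
    [0, 0, -0.5],
    [0, 0, -0.5],
    [0, 0, -0.5],
    [0, 0, -0.5],
    [0, 0, -0.5],
  ],
  translation=[
    [0.053, -0.129, 0],
    [0.053, -0.129, 0],
    [0.053, -0.129, 0],
    [0.053, -0.129, 0],
    [0.053, -0.129, 0],
    [0.053, -0.129, 0],
    [0.053, -0.129, 0],
    [0.053, -0.129, 0],
    [0.053, -0.129, 0],
    [0.053, -0.129, 0],
  ],
  jaw=[0, 0, 0, 0, 0, 0, 0, 0, 0, 0],
)

```text
clock: 24.75
position: [0.4937, 0.054, 0.053]
ee_rot: [0.376, 0.927, -0.0, -0.0]
ft_force: [-0.5, 1.3, 0.8]
grip_width: 0.002
grasp_force: 0.3
```

```bash
python3 go.py; python3 - <<'E'
from h import *
p=manip.get_obs()['position'][:2]-[.5297,-.04];print('r',np.hypot(*p),'ang',np.arctan2(*p[::-1]))
q=np.array([.5273,.0609])-[.5297,-.04];print('was',np.hypot(*q),np.arctan2(*q[::-1]))
E
python3 fit.py
```

```text
t 24.75 p [0.4937 0.054  0.053 ] x [-0.717  0.697  0.   ] z [-0. -0. -1.] yaw 2.371 F [-0.5  1.3  0.8]
r 0.10066965463025153 ang 1.9367356549125416
was 0.10092853907592243 1.5945777691867533
vase [ 0.5275 -0.0394  0.0523] 72
```

>>> jog_arm(
  dr=[
    [0, 0, -0.5],
    [0, 0, -0.5],
    [0, 0, -0.5],
    [0, 0, -0.5],
    [0, 0, -0.5],
    [0, 0, -0.5],
    [0, 0, -0.5],
    [0, 0, -0.5],
    [0, 0, -0.5],
    [0, 0, -0.5],
  ],
  translation=[
    [0.053, -0.129, 0],
    [0.053, -0.129, 0],
    [0.053, -0.129, 0],
    [0.053, -0.129, 0],
    [0.053, -0.129, 0],
    [0.053, -0.129, 0],
    [0.053, -0.129, 0],
    [0.053, -0.129, 0],
    [0.053, -0.129, 0],
    [0.053, -0.129, 0],
  ],
  jaw=[0, 0, 0, 0, 0, 0, 0, 0, 0, 0],
)

```text
clock: 25.85
position: [0.4645, 0.0353, 0.053]
ee_rot: [0.21, 0.978, -0.0, -0.0]
ft_force: [-1.4, 1.0, -0.3]
grip_width: -0.002
grasp_force: 0.4
```

>>> jog_arm(
  dr=[
    [0, 0, -0.5],
    [0, 0, -0.5],
    [0, 0, -0.5],
    [0, 0, -0.5],
    [0, 0, -0.5],
    [0, 0, -0.5],
    [0, 0, 0],
  ],
  translation=[
    [0.053, -0.129, 0],
    [0.053, -0.129, 0],
    [0.053, -0.129, 0],
    [0.053, -0.129, 0],
    [0.053, -0.129, 0],
    [0.053, -0.129, 0],
    [0, 0, 0],
  ],
  jaw=[0, 0, 0, 0, 0, 0, 0],
)

```text
clock: 26.55
position: [0.4506, 0.0192, 0.053]
ee_rot: [0.107, 0.994, -0.0, -0.0]
ft_force: [-0.6, 0.1, -1.0]
grip_width: -0.003
grasp_force: 0.0
```

```bash
python3 go.py; python3 - <<'E'
from h import *
p=manip.get_obs()['position'][:2]-[.5297,-.04];print('r',np.hypot(*p),'ang',np.arctan2(*p[::-1]))
t=shot('top');np.savez('top2.npz',**t)
# brass pixels near the stand
h=cv2.cvtColor(t['color'],cv2.COLOR_RGB2HSV)
m=((h[...,0]>15)&(h[...,0]<28)&(h[...,1]>130)&(h[...,2]>110))
y,x=np.nonzero(m)
W=[(a,b) for a,b in zip(x,y) if np.hypot(*(onz(t,a,b,.05)[:2]-[.5297,-.04]))<.12 and np.hypot(*(onz(t,a,b,.05)[:2]-[.5297,-.04]))>.068]
print(len(W)); 
if W:
    W=np.array(W);print(W.min(0),W.max(0),W.mean(0))
E
```

```text
t 26.55 p [0.4506 0.0192 0.053 ] x [-0.977  0.213  0.   ] z [-0.001 -0.001 -1.   ] yaw 2.927 F [-0.6  0.1 -1. ]
r 0.09886143488427585 ang 2.4990126862751514
0
```

>>> jog_arm(
  dr=[
    [0, 0, 0],
    [0, 0, 0],
    [0, 0, 0],
    [0, 0, 0],
    [0, 0, 0],
    [0, 0, 0],
    [0, 0, 0],
    [0, 0, 0],
    [0, 0, 0],
    [0, 0, 0],
  ],
  translation=[
    [0, 0.3, 0],
    [0, 0.5, 0],
    [0, 0, -0.9],
    [0, 0, -0.9],
    [0, 0, -0.9],
    [0, 0, -0.9],
    [0, 0.9, -0.9],
    [0, 0.9, 0],
    [0, 0.9, 0],
    [0, 0.9, 0],
  ],
  jaw=[0, 0, 0, 0, 0, 0, 0, 0, 0, 0],
)

```text
clock: 27.6
position: [0.4743, 0.1286, 0.1657]
ee_rot: [0.107, 0.994, -0.0, 0.0]
ft_force: [0.1, -0.0, -0.1]
grip_width: 0.002
grasp_force: 0.0
```

>>> jog_arm(
  dr=[
    [0, 0, 0],
    [0, 0, 0],
    [0, 0, 0],
  ],
  translation=[
    [0, 0.9, 0],
    [0, 0.9, 0],
    [0, 0, 0],
  ],
  jaw=[0, 0, 0],
)

```text
clock: 27.9
position: [0.4832, 0.1751, 0.1656]
ee_rot: [0.105, 0.994, 0.001, -0.0]
ft_force: [-0.8, -0.7, -0.6]
grip_width: -0.004
grasp_force: 0.0
```

```bash
python3 go.py; python3 fit.py; cat > tk.py <<'E'
from h import *
t=dict(np.load('top1.npz'));A=np.array([.5297,-.04])
h=cv2.cvtColor(t['color'],cv2.COLOR_RGB2HSV)
def get(t):
    h=cv2.cvtColor(t['color'],cv2.COLOR_RGB2HSV);m=(h[...,0]>12)&(h[...,0]<30)&(h[...,1]>110)&(h[...,2]>90)
    y,x=np.nonzero(m);W=np.array([onz(t,a,b,.05)[:2] for a,b in zip(x,y)])-A;r=np.hypot(*W.T);k=(r>.076)&(r<.115);return np.c_[x,y][k],W[k]
for n in('top0.npz','top1.npz'):
    t=dict(np.load(n));px,W=get(t)
    if len(W)<10: print(n,len(W));continue
    (c,(w,hh),an)=cv2.minAreaRect(px.astype(np.float32));b=cv2.boxPoints((c,(w,hh),an));Q=np.array([onz(t,*p,.05)[:2] for p in b])-A
    e=[Q[1]-Q[0],Q[2]-Q[1]];e=max(e,key=np.linalg.norm);C=Q.mean(0);N=np.arctan2(e[0],-e[1])
    print(n,len(W),'px',c,'size',w,hh,'centre r',np.hypot(*C),'dir',np.arctan2(*C[::-1])%(2*np.pi),'normal',N%np.pi)
E
python3 tk.py
```

```text
t 27.9 p [0.4832 0.1751 0.1656] x [-0.978  0.209  0.001] z [-0.     0.002 -1.   ] yaw 2.931 F [-0.8 -0.7 -0.6]
vase [ 0.529  -0.0423  0.0509] 72
top0.npz 126 px (305.9517822265625, 237.13711547851562) size 70.83261108398438 58.614585876464844 centre r 0.02226301794410849 dir 1.7953885105451348 normal 3.056735593990688
top1.npz 124 px (314.1716613769531, 244.85372924804688) size 52.39261245727539 72.08968353271484 centre r 0.02221576004025816 dir 2.935575730198999 normal 1.464798026989227
```

```bash
cat > tk.py <<'E'
from h import *
import sys
A=np.array([.5297,-.04])
def pts(t,th):
    u=np.array([np.cos(th),np.sin(th)]);v=np.array([-u[1],u[0]]);c,s=np.cos(.35),np.sin(.35)
    P=[]
    for w in(-.025,.025):
        for a in(-.02,.02):
            for d in(-.004,.004):
                r=.088-a*s+d*c;z=.05+a*c+d*s;q=A+u*r+v*w;P.append(proj(t,(*q,z)))
    return np.array(P,np.float32)
for n in sys.argv[1:]:
    t=dict(np.load(n));h=cv2.cvtColor(t['color'],cv2.COLOR_RGB2HSV).astype(int);H,S,V=h[...,0],h[...,1],h[...,2]
    bg=(V<95)  # table is dark; base is reddish
    base=(H<14)&(S>110)
    fg=(~bg)&(~base);sc=[]
    for th in np.arange(1.8,3.4,.01):
        m=np.zeros(fg.shape,np.uint8);hull=cv2.convexHull(pts(t,th)*16).astype(np.int32);cv2.fillConvexPoly(m,hull,1,cv2.LINE_8,4)
        ring=cv2.dilate(m,np.ones((7,7)))-m
        sc.append(fg[m>0].mean()-fg[ring>0].mean())
    sc=np.array(sc);i=sc.argmax();k=sc>sc[i]-.08;ths=np.arange(1.8,3.4,.01);print(n,'theta',ths[i],'mean near top',ths[k].mean(),sc[i])
E
python3 tk.py top0.npz top1.npz
python3 - <<'E'
import numpy as np,cv2
im=np.load('top1.npz')['color'];cv2.imwrite('pics/c6.png',cv2.resize(im[190:290,255:375],(720,600),interpolation=cv2.INTER_CUBIC)[:,:,::-1])
E
```

```text
top0.npz theta 2.0 mean near top 2.0100000000000002 0.8041691133294186
top1.npz theta 2.9000000000000012 mean near top 2.9050000000000007 0.8319824383654171
```

View pics/c6.png

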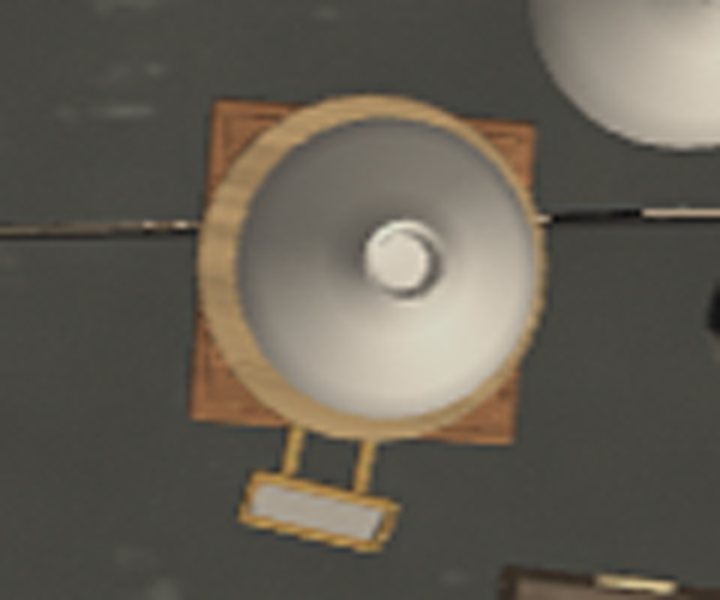

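```bash
python3 go.py .4547 .0388 .166 .4547 .0388 .053 .4506 .0192 .053
```

```text
t 28.0 p [0.4833 0.1719 0.1652] x [-0.977  0.211  0.001] z [-0.001 -0.    -1.   ] yaw 2.929 F [-0.1 -0.6  0.2]
[0.4547 0.0388 0.166 ] units [-0.01 -5.44 -0.03] down axis [-0.    0.    0.04]
[0.4547 0.0388 0.053 ] units [-0.    0.    4.52] down axis [-0.    0.    0.04]
[0.4506 0.0192 0.053 ] units [-0.01 -0.8   0.  ] down axis [-0.    0.    0.04]
```

>>> jog_arm(
  dr=[
    [0, 0, 0],
    [0, 0, 0],
    [0, 0, 0],
    [0, 0, 0],
    [0, 0, 0],
    [0, 0, 0],
    [0, 0, 0],
  ],
  translation=[
    [0, -0.9, 0],
    [0, -0.9, 0],
    [0, -0.9, 0],
    [0, -0.9, 0],
    [0, -0.9, 0],
    [0, -0.94, 0],
    [0, 0, 0],
  ],
  jaw=[0, 0, 0, 0, 0, 0, 0],
)

```text
clock: 28.7
position: [0.4541, 0.0341, 0.1653]
ee_rot: [0.11, 0.994, -0.001, -0.0]
ft_force: [0.1, 0.3, -0.1]
grip_width: -0.003
grasp_force: 0.0
```

>>> jog_arm(
  dr=[
    [0, 0, 0],
    [0, 0, 0],
    [0, 0, 0],
    [0, 0, 0],
    [0, 0, 0],
    [0, 0, 0],
    [0, 0, 0],
    [0, 0, 0],
    [0, 0, 0],
    [0, 0, 0],
  ],
  translation=[
    [0, 0, 0.9],
    [0, 0, 0.9],
    [0, 0, 0.9],
    [0, 0, 0.9],
    [0, 0, 0.9],
    [0, 0, 0],
    [0, -0.2, 0],
    [0, -0.2, 0],
    [0, -0.2, 0],
    [0, -0.2, 0],
  ],
  jaw=[0, 0, 0, 0, 0, 0, 0, 0, 0, 0],
)

```text
clock: 29.7
position: [0.4507, 0.0178, 0.0537]
ee_rot: [0.107, 0.994, -0.001, 0.0]
ft_force: [-0.3, 0.5, 0.1]
grip_width: 0.002
grasp_force: 0.1
```

>>> jog_arm(
  dr=[
    [0, 0, -0.25],
    [0, 0, -0.25],
    [0, 0, -0.25],
    [0, 0, -0.25],
    [0, 0, -0.25],
    [0, 0, -0.25],
    [0, 0, -0.25],
    [0, 0, -0.25],
    [0, 0, 0],
  ],
  translation=[
    [0.027, -0.064, 0],
    [0.027, -0.064, 0],
    [0.027, -0.064, 0],
    [0.027, -0.064, 0],
    [0.027, -0.064, 0],
    [0.027, -0.064, 0],
    [0.027, -0.064, 0],
    [0.027, -0.064, 0],
    [0, 0, 0],
  ],
  jaw=[0, 0, 0, 0, 0, 0, 0, 0, 0],
)

```text
clock: 30.6
position: [0.4429, 0.0064, 0.0529]
ee_rot: [0.037, 0.999, -0.0, -0.0]
ft_force: [-0.7, 0.3, -0.9]
grip_width: 0.002
grasp_force: 0.0
```

```bash
python3 go.py; python3 - <<'E'
from h import *
p=manip.get_obs()['position'][:2]-[.5297,-.04];print('r',np.hypot(*p),'ang',np.arctan2(*p[::-1]))
E
```

```text
t 30.6 p [0.4429 0.0064 0.0529] x [-0.997  0.074  0.001] z [-0.001 -0.001 -1.   ] yaw 3.068 F [-0.7  0.3 -0.9]
r 0.09845399881859371 ang 2.6507299522543257
```

>>> jog_arm(
  dr=[
    [0, 0, 0],
    [0, 0, 0],
    [0, 0, 0],
    [0, 0, 0],
    [0, 0, 0],
    [0, 0, 0],
    [0, 0, 0],
    [0, 0, 0],
    [0, 0, 0],
    [0, 0, 0],
  ],
  translation=[
    [0, 0.3, 0],
    [0, 0.6, 0],
    [0, 0, -0.9],
    [0, 0, -0.9],
    [0, 0, -0.9],
    [0, 0, -0.9],
    [0, 0.9, -0.9],
    [0, 0.9, 0],
    [0, 0.9, 0],
    [0, 0.9, 0],
  ],
  jaw=[0, 0, 0, 0, 0, 0, 0, 0, 0, 0],
)

```text
clock: 31.6
position: [0.4515, 0.1203, 0.1657]
ee_rot: [0.037, 0.999, -0.0, 0.0]
ft_force: [0.1, 0.9, 0.2]
grip_width: -0.001
grasp_force: 0.0
```

>>> jog_arm(
  dr=[
    [0, 0, 0],
    [0, 0, 0],
    [0, 0, 0],
    [0, 0, 0],
  ],
  translation=[
    [0, 0.9, 0],
    [0, 0.9, 0],
    [0, 0.9, 0],
    [0, 0, 0],
  ],
  jaw=[0, 0, 0, 0],
)

```text
clock: 32.0
position: [0.4557, 0.19, 0.1656]
ee_rot: [0.035, 0.999, 0.001, -0.0]
ft_force: [-0.5, -0.6, -0.2]
grip_width: -0.001
grasp_force: 0.0
```

```bash
cp top1.npz topm.npz; python3 fit.py; python3 tk.py topm.npz top1.npz; python3 - <<'E'
from h import *
# slope of ticket (fg mask, near front) and base front edge via picture lines
for n in('topm.npz','top1.npz'):
    t=dict(np.load(n));h=cv2.cvtColor(t['color'],cv2.COLOR_RGB2HSV).astype(int)
    fg=(h[...,2]>=95);x0,y0=290,262
    sub=fg[262:284,285:326].astype(np.uint8);nl,l,st,ce=cv2.connectedComponentsWithStats(sub)
    i=1+st[1:,4].argmax();ys,xs=np.nonzero(l==i);k=ys>=ys.max()-99
    u=[];v=[]
    for x in range(xs.min()+2,xs.max()-1):
        c=ys[xs==x];
        if len(c): u.append(x);v.append(c.max())
    print(n,st[i],'lower edge slope',np.polyfit(u,v,1)[0])
    c=(xs+285.,ys+262.);W=np.array([onz(t,a,b,.05)[:2] for a,b in zip(*c)]);d=W-W.mean(0);w,V=np.linalg.eigh(d.T@d);e=V[:,1];print(' centre dir',np.arctan2(*(W.mean(0)-[.5297,-.04])[::-1]),'long axis normal',np.arctan2(e[0],-e[1])%np.pi)
E
```

```text
vase [ 0.5293 -0.0424  0.0509] 72
topm.npz theta 2.9000000000000012 mean near top 2.9050000000000007 0.8319824383654171
top1.npz theta 3.070000000000001 mean near top 3.055000000000001 0.8167806657546739
topm.npz [ 10   0  31  20 305] lower edge slope -0.19108669108669118
 centre dir 2.9214525890686143 long axis normal 0.06330900902659709
top1.npz [ 16   0  25  20 300] lower edge slope 0.08311688311688298
 centre dir 3.054597980642341 long axis normal 0.03665583793298799
```

```bash
python3 -c "
from workcell import manip
print(manip.hand_in())"
```

```text
the job is handed in; nothing more can be done
None
```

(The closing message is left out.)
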